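# Slide a brass shim out of its inspection nest and lay it on the stand

### The job

The brass shim lies in the green inspection nest, where the lips keep fingers from its edges. Press on it lightly with a fingertip and slide it out through the open front until about a third of its length overhangs, let go of it there, then pick it up by the overhanging part and lay it flat on the two orange pads of the blue stand, centred and lengthwise, without letting it fall. The nest's bed is glass: never load the nest with more than 20 N, and leave the other things on the bench where they are.

Things in the scene. Friction and masses are not known exactly. Their poses are not given: they have to be found in the camera images.
- shim_center (a point): Centre (half-way up) of the loose brass shim plate, 120 (its x) x 60 (its y) x 4 mm thick (z up), about 0.25 kg (varies by a fifth or so), with a small dark dot near each end. It starts lying in the nest, long side along the nest's x, within 3 mm of the back lip. Hard on hard: a fingertip that comes down on it faster than about 5 mm/s knocks past 20 N before a force reading shows it.
- nest_edge (a point): Middle of the top front edge of the nest's white glass bed, 46 mm above the bench. x points from the open front into the nest, z up. The rigid, level bed reaches 130 mm back from here and is 68 mm wide. Friction of shim on bed about 0.15, on a fingertip perhaps 0.4: too light a touch slips over the shim, some 6 to 10 N of press drags it.
- nest: Green inspection nest, bolted down; origin on the bench under the bed's middle, same axes. Black lips, 2 mm higher than the shim's top, run along both sides and the back, about 4 mm from the shim: no room for a finger. The front (-x) is open; below the overhang it is free but for a foot 8 mm high that sticks out 5 mm from the edge.
- stand_top (a point): Centre of the top of the fixed blue stand, 46 mm above the bench; x along its length, z up. Two blocks with flat orange pads (26 mm along x, 34 mm wide), centred 40 mm either side of this point along x, carry the shim; under them a foot 140 x 52 x 8 mm. The shim is wider than the pads: fingers on its long edges pass down beside the blocks.
- stamp: date stamp with a turned wooden handle, 26 x 50 x 68 mm; origin at the centre of its underside. A loose bystander.
- tape_measure: yellow tape measure, 35 x 75 x 62 mm; origin at the centre of its underside. A loose bystander.
- box_cutter: yellow box cutter lying flat, 23 x 177 x 20 mm; origin at the centre of its underside. A loose bystander.
- stapler: black stapler, 34 x 135 x 48 mm; origin at the centre of its underside. A loose bystander.
- label_roll: white label roll standing on its end, 52 dia x 37 high mm; origin at the centre of its underside. A loose bystander.
- pliers: blue-handled pliers lying flat, 54 x 141 x 12 mm; origin at the centre of its underside. A loose bystander.
Mind the look-alikes: they are no part of the job. There is more than one size of the part that bears shim_center; the job needs the larger.

How it is judged:
By the outcome, as a careful person would: the job done as asked, in the order asked, and still so for the second after the job is handed in, with the robot touching nothing.
It also fails if it takes over 67 s, if anything falls off the work surface, if the arm or the gripper's body presses on something with over 40 N, if the wrist force passes 120 N, or if a joint passes its speed limit or range.

### The arm

A 6-joint arm with a two-finger parallel gripper is mounted at the origin on a cart in front of the work surface, level with it; the furniture and walls round the work are solid. World frame = base frame: x ahead of the robot, y to its left, z up, the work surface at z = 0. Lengths are in m, angles in rad, forces in N, time in s.
With the tool pointing down it reaches from about 0.425 to 0.95 m from the base axis. Payload 3.5 kg.
Tool frame: the origin (TCP) lies on the centre line of the jaws, within the pads' length; the fingertips stand ahead of it and the grasp point (between the pads) lies 11 mm behind it (tips_ahead is the z of the fingertips in the tool frame, in m); z points along the fingers, y is the direction in which the jaws open and shut (so a half turn about z gives the same grasp; the last joint's range is limited). The gripper opens to 85 mm and grips with 20 to 120 N. Pads are 22 mm wide; open, the fingers measure 114 mm over their backs; the gripper's body (76 mm by 85 mm) begins 54 mm behind the grasp point. The pads swing forward as they close: fully open they stand 13 mm farther back than shut.
Start: joints at [-1.388, 0.286, 1.577, -0, 1.279, -0.15], TCP at [0.221, -0.638, 0.239] pointing down, gripper open.
Joint ranges: [-2.77, 2.77], [-0.9, 2.22], [0.21, 2.48], [-1.53, 4.67], [0.24, 2.81], [-2.84, 2.84]. Speed limits (rad/s): [2.79, 2.79, 3.14, 3.14, 3.14, 3.14].

### API

Orientations are given as a unit quaternion [x, y, z, w].
In Python, from plant import * gives the robot as it stands. The module is installed in compiled form; this text tells all that it offers.
- The arm moves only by the tool move_arm, never from a script. Its arguments are lists of equal length, an entry for each row: "linear": the shift along the world's x, y, z in m, a list of three; "twist": the turn, a rotation vector about the world's x, y, z in degrees, a list of three. A call has 1 to 20 rows; each row shifts and turns the pose as measured when the row begins; what a row does not reach is not made up. A row lasts 1/12 s, in which the tool goes at most 41.7 mm and 7.16 degrees, less where a joint would pass 70% of its speed; a pose out of reach is approached as far as the arm can. A call is refused whole if a number of a shift passes 0.0417 or a number of a turn 7.16, either way. A call with a gripper value outside its range is refused whole. "grip" is the opening, from 0 (shut) to 1 (fully open), set as the call begins (left out, the last holds). The fingers move at their own pace and stop on an object; "force" is the grip in N (left out, the last holds). Time passes only in rows, so rows that do not move let the fingers close. It gives the time, the measured TCP pose, the force and the opening at its end, in the units of the state.
- get_state(): the state, without advancing time (a new reading comes with each control period).
- read_camera(name): name is "side" or "top" or "wrist"; returns a dict with "img" (420x560x3 uint8, blue, green, red), "depth" (420x560 float32, m along the optical axis (not along the pixel's ray), 0 where there is no reading), "fx", "fy", "cx", "cy" (pixels), "rvec" (rotation vector, rad) and "tvec" (3), from world to camera coordinates, as OpenCV has them. Camera axes: x right, y down, z forward; pixel columns grow to the right and rows downward; lengths in m; the calibration is good to about 2 mm. A picture is of the moment at which its call begins.
- sign_off(): hands the job in, once; it reports no verdict.
The state is a dict: "time": time; "qpos": joint angles; "dq": joint speeds; "joint_efforts": joint torques, N m; "eef_pos": TCP position; "tcp_rot": TCP orientation; "contact_force": force on the tool from outside, world axes, zero at the start; "wrist_torque": the same for the moment, N m; "opening": opening from 0.0 (shut) to 1.0 (fully open).
Only numpy, scipy, OpenCV 4.12 (cv2) and the standard library are available. Lean on these libraries where they do the work, as an engineer would, in place of code of your own. Each camera call takes 0.05 s, during which the arm holds its last target.

## Working session

There is one attempt and no reset: what is moved stays moved. The work goes in short steps, Python scripts to look and compute and a tool call to move; the robot and the scene stay as the last step left them, time stands still between calls to the robot, and variables do not carry over. Pictures are saved under pics/ and viewed, and the job is handed in when it is done.

Besides the shell and the picture viewer there is one more tool, called after ">>>" as a command line: name --argument value ..., lists and objects as JSON in quotes. move_arm: Moves the arm, as the interface text tells. Its arguments: {"type":"object","properties":{"linear":{"type":"array","items":{"type":"array","items":{"type":"number"}}},"twist":{"type":"array","items":{"type":"array","items":{"type":"number"}}},"grip":{"type":"number"},"force":{"type":"number"}},"required":["linear","twist"]}

```bash
mkdir -p pics; cat > h.py <<'E'
from plant import *
import numpy as np, cv2
def snap(n,f):
    c=read_camera(n); cv2.imwrite(f'pics/{f}.png',c['img']); np.savez(f'pics/{f}.npz',**c); return c
def load(f): return dict(np.load(f'pics/{f}.npz'))
def px2w(c,u,v,d=None):
    R,_=cv2.Rodrigues(c['rvec']); 
    d=c['depth'][int(v),int(u)] if d is None else d
    p=np.array([(u-c['cx'])/c['fx']*d,(v-c['cy'])/c['fy']*d,d]); return R.T@(p-c['tvec'].ravel())
def px2z(c,u,v,z):
    R,_=cv2.Rodrigues(c['rvec']); o=-R.T@c['tvec'].ravel(); r=R.T@np.array([(u-c['cx'])/c['fx'],(v-c['cy'])/c['fy'],1]); return o+r*(z-o[2])/r[2]
def w2px(c,p):
    R,_=cv2.Rodrigues(c['rvec']); q=R@np.array(p)+c['tvec'].ravel(); return c['fx']*q[0]/q[2]+c['cx'],c['fy']*q[1]/q[2]+c['cy']
E
python3 - <<'E'
from h import *
for n in('side','top','wrist'):
    c=snap(n,n+'0'); R,_=cv2.Rodrigues(c['rvec']); print(n,-R.T@c['tvec'].ravel(),R[2],c['fx'])
print(get_state())
import plant; print([x for x in dir(plant) if x[0]!='_'])
E
```

```text
side [-0.06997787 -0.71707597  1.49390428] [ 0.36129221  0.41592125 -0.83455225] 533.6716350527679
top [ 0.26497119 -0.00184108  1.37155474] [ 0.20954771  0.00572152 -0.97778168] 515.0139901001951
wrist [ 0.28840312 -0.61361666  0.37299105] [-0.26886628 -0.09245943 -0.95872946] 339.97578628613036
{'time': 0.15, 'qpos': array([-1.38798552e+00,  2.86984170e-01,  1.57781688e+00, -1.51089731e-05,
        1.27860624e+00, -1.49989731e-01]), 'dq': array([ 0.00065385, -0.00222999, -0.00524203,  0.00061208,  0.00104911,
       -0.00125015]), 'joint_efforts': array([ 1.72185270e-05, -4.06601214e+01, -2.93141484e+01, -2.22803947e-04,
        3.93086855e-03, -6.76332633e-06]), 'eef_pos': array([ 0.22045803, -0.63746754,  0.23826316]), 'tcp_rot': array([ 9.86186623e-01,  1.65635506e-01, -2.21203120e-05, -9.07080897e-04]), 'contact_force': array([-0.52774509, -0.00422995, -0.29068777]), 'wrist_torque': array([ 0.00382174,  0.01270392, -0.00091882]), 'opening': 0.9969163709265991}
['Unreachable', 'get_state', 'read_camera', 'sign_off', 'tips_ahead']
```

View pics/side0.png

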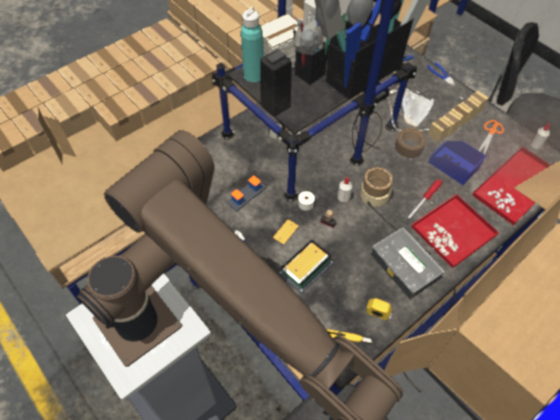

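View pics/top0.png

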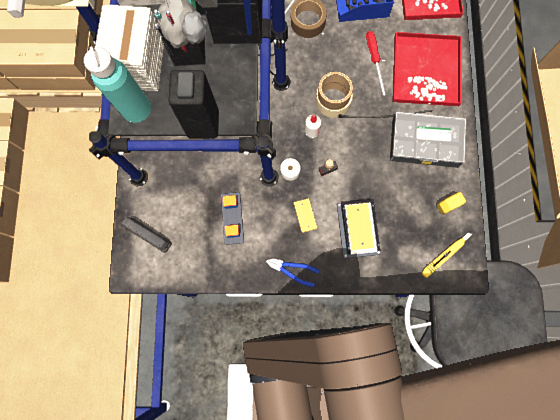

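```bash
python3 -c "
from plant import *
print(tips_ahead)"
```

```text
0.008
```

```bash
python3 - <<'E'
from h import *
c=load('top0'); im=c['img'][180:270,210:400]
cv2.imwrite('pics/z1.png',cv2.resize(im,None,fx=4.2,fy=4.2,interpolation=cv2.INTER_CUBIC))
c2=load('side0'); im=c2['img'][165:300,215:345]
cv2.imwrite('pics/z2.png',cv2.resize(im,None,fx=4.4,fy=4.4,interpolation=cv2.INTER_CUBIC))
for n,u,v in [('nest',360,228),('smallshim',305,215),('stand1',230,201),('stand2',232,231),('foot',232,216),('roll',290,170),('stamp',328,168),('bar',200,145),('bar2',120,145),('post',268,135),('postfoot',268,178),('bar3',265,60),('bottle',312,125),('box',430,140),('stapler',145,233),('pliers',295,271),('cup',335,90)]:
    print(n,px2w(c,u,v).round(3))
E
```

```text
nest [ 0.494 -0.18   0.049]
smallshim [ 0.538 -0.039  0.004]
stand1 [0.567 0.16  0.046]
stand2 [0.487 0.153 0.044]
foot [0.533 0.158 0.013]
roll [0.654 0.002 0.04 ]
stamp [ 0.661 -0.1    0.036]
bar [0.64  0.202 0.282]
bar2 [0.638 0.378 0.288]
post [0.662 0.05  0.288]
postfoot [0.634 0.062 0.03 ]
bar3 [0.849 0.06  0.276]
bottle [ 0.767 -0.056  0.079]
box [ 0.737 -0.376  0.046]
stapler [0.481 0.38  0.044]
pliers [ 0.387 -0.012 -0.002]
cup [ 0.904 -0.126 -0.001]
```

View pics/z1.png

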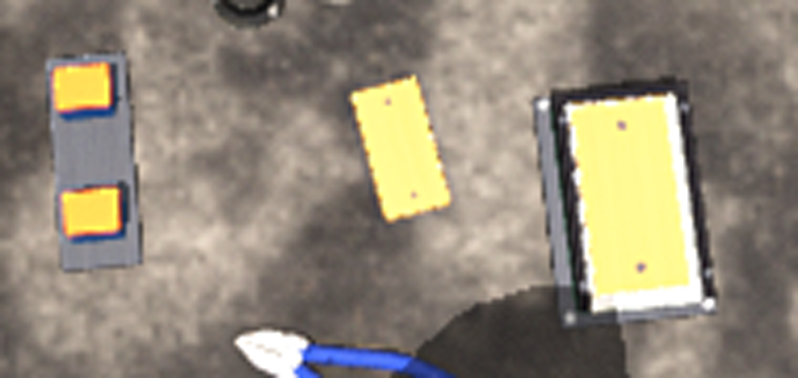

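View pics/z2.png

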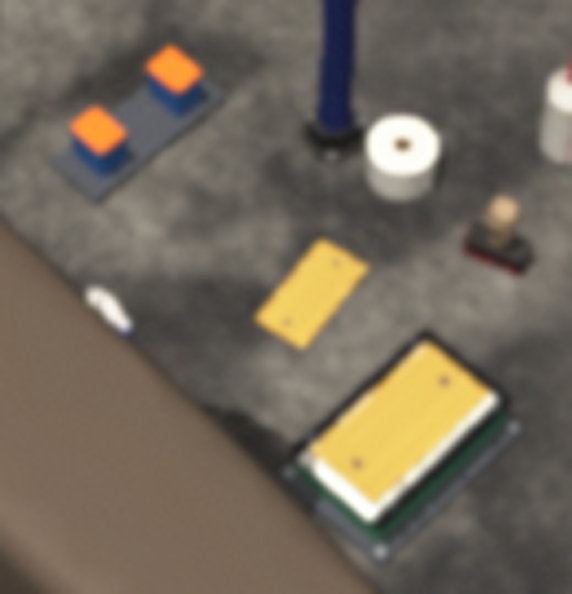

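View pics/wrist0.png

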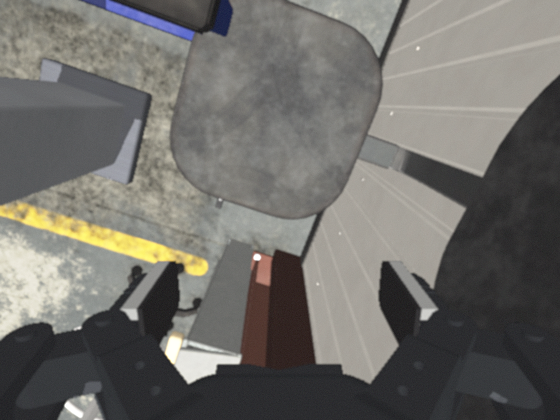

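```bash
python3 - <<'E'
from h import *
c=load('top0'); P=lambda u,v,z: px2z(c,u/4.2+210-.4,v/4.2+180-.4,z)[:2]
for n,z,pts in [('shim',.05,[(567,106),(673,95),(695,287),(590,300)]),('bedfront',.046,[(592,312),(703,302)]),('dots',.05,[(621,125),(640,267)]),
 ('padfar',.046,[(53,66),(108,64),(110,108),(56,112)]),('padnear',.046,[(62,188),(118,185),(121,233),(66,237)])]:
    w=np.array([P(u,v,z) for u,v in pts]); print(n,w.round(4).tolist(),w.mean(0).round(4))
    d=w[0]-w[-1]; print(np.degrees(np.arctan2(d[1],d[0])), np.linalg.norm(np.diff(w,axis=0),axis=1).round(3))
c=load('side0'); P=lambda u,v,z: px2z(c,u/4.4+215-.4,v/4.4+165-.4,z)[:2]
for n,z,pts in [('shim',.05,[(425,340),(497,398),(378,512),(308,452)]),('dots',.05,[(445,381),(357,463)]),
 ('padfar',.046,[(147,67),(172,46),(204,73),(178,95)]),('padnear',.046,[(72,130),(98,107),(128,133),(101,156)])]:
    w=np.array([P(u,v,z) for u,v in pts]); print(n,w.round(4).tolist(),w.mean(0).round(4))
E
```

```text
shim [[0.5559, -0.1414], [0.563, -0.2079], [0.4422, -0.2177], [0.434, -0.1531]] [ 0.4988 -0.18  ]
5.483430596004381 [0.067 0.121 0.065]
bedfront [[0.4271, -0.1547], [0.4335, -0.223]] [ 0.4303 -0.1888]
95.29673935548364 [0.069]
dots [[0.5438, -0.1749], [0.4545, -0.1843]] [ 0.4991 -0.1796]
6.0443881821148056 [0.09]
padfar [[0.5819, 0.1815], [0.5833, 0.1468], [0.5549, 0.1448], [0.5523, 0.1787]] [0.5681 0.163 ]
5.345108996626257 [0.035 0.028 0.034]
padnear [[0.5038, 0.1735], [0.5058, 0.1387], [0.4756, 0.1361], [0.473, 0.1701]] [0.4896 0.1546]
6.256948123185464 [0.035 0.03  0.034]
shim [[0.5531, -0.1437], [0.5607, -0.2109], [0.4387, -0.224], [0.4315, -0.1588]] [ 0.496  -0.1844]
dots [[0.5418, -0.1775], [0.452, -0.1868]] [ 0.4969 -0.1822]
padfar [[0.5514, 0.175], [0.5787, 0.1786], [0.5816, 0.1426], [0.5532, 0.139]] [0.5662 0.1588]
padnear [[0.4713, 0.1642], [0.4994, 0.1687], [0.5022, 0.1352], [0.4737, 0.1313]] [0.4866 0.1499]
```

>>> move_arm --linear '[[0.017,0.03,0],[0.017,0.03,0],[0.017,0.03,0],[0.017,0.03,0],[0.017,0.03,0],[0.017,0.03,0],[0.017,0.03,0],[0.017,0.03,0],[0.017,0.03,0],[0.017,0.03,0],[0.017,0.03,0],[0.017,0.03,0],[0.017,0.03,0],[0.017,0.03,0],[0.017,0.03,0],[0,0,0],[0,0,0]]' --twist '[[0,0,-0.9],[0,0,-0.9],[0,0,-0.9],[0,0,-0.9],[0,0,-0.9],[0,0,-0.9],[0,0,-0.9],[0,0,-0.9],[0,0,-0.9],[0,0,-0.9],[0,0,-0.9],[0,0,-0.9],[0,0,-0.9],[0,0,-0.9],[0,0,-0.9],[0,0,0],[0,0,0]]' --grip 0

```text
time: 1.57
eef_pos: [0.478, -0.1622, 0.2307]
tcp_rot: [0.999, 0.04, -0.001, -0.005]
contact_force: [0.6, -0.3, -0.1]
opening: 0.004
```

```bash
python3 - <<'E'
from h import *
c=snap('wrist','w1'); s=get_state(); print(s)
from scipy.spatial.transform import Rotation as R
print(R.from_quat(s['tcp_rot']).as_matrix().round(4))
E
```

```text
{'time': 1.6167, 'qpos': array([-0.53280582, -0.08379977,  1.99356426,  0.00874797,  1.23974532,
        0.95619914]), 'dq': array([-0.04239225,  0.00123985, -0.00068329, -0.01168231, -0.00062105,
       -0.00775368]), 'joint_efforts': array([-5.21975406e-02, -2.53158081e+01, -2.90716553e+01, -5.17314021e-02,
       -1.76826149e-02,  1.73433364e-02]), 'eef_pos': array([ 0.47786529, -0.1623391 ,  0.23066907]), 'tcp_rot': array([ 0.9992053 ,  0.03944671, -0.00108279, -0.00561793]), 'contact_force': array([-0.53341163, -0.14408166,  0.46285271]), 'wrist_torque': array([ 0.03742476,  0.03611348, -0.01109383]), 'opening': -0.0009234658263757962}
[[ 0.9969  0.0788 -0.0026]
 [ 0.0788 -0.9968  0.0111]
 [-0.0017 -0.0113 -0.9999]]
```

View pics/w1.png

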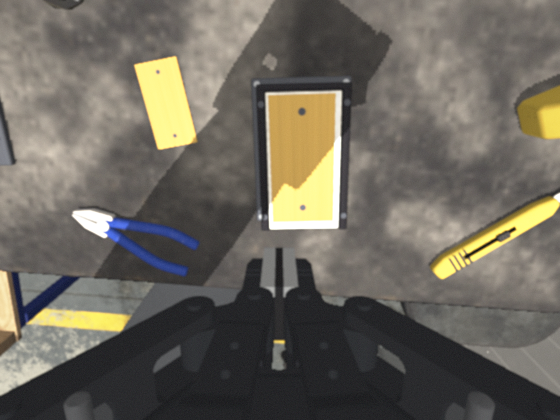

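```bash
python3 - <<'E'
from h import *
c=load('w1'); im=c['img'][70:240,240:365]
cv2.imwrite('pics/z3.png',cv2.resize(im,None,fx=3.5,fy=3.5,interpolation=cv2.INTER_CUBIC))
print(px2w(c,300,160),px2w(c,300,225),c['tvec'].ravel(),c['fx'])
E
```

```text
[ 0.49952497 -0.17853324  0.04952406] [ 0.43413472 -0.18509614  0.04647558] [-0.19746506  0.40836001  0.50514463] 339.97578628613036
```

View pics/z3.png

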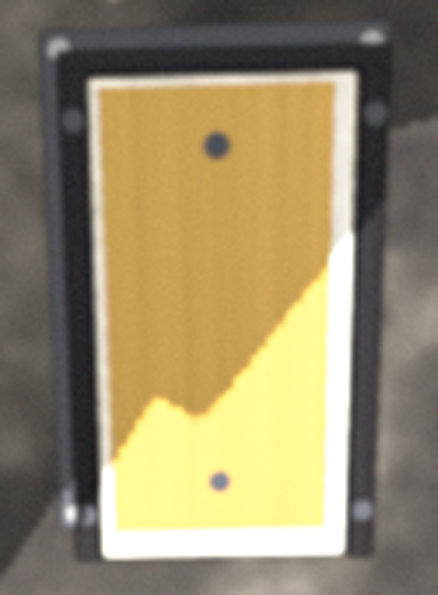

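```bash
python3 - <<'E'
from h import *
c=load('w1'); P=lambda u,v,z: px2z(c,u/3.5+240-.36,v/3.5+70-.36,z)[:2]
for n,z,pts in [('shim',.05,[(98,87),(335,83),(325,525),(117,528)]),('bed',.046,[(345,556),(103,558)]),('dots',.05,[(216,145),(219,482)]),('backbed',.046,[(90,76),(357,72)])]:
    w=np.array([P(u,v,z) for u,v in pts]); print(n,w.round(4).tolist(),w.mean(0).round(4))
    d=w[0]-w[-1]; print(np.degrees(np.arctan2(d[1],d[0])), np.linalg.norm(np.diff(w,axis=0),axis=1).round(3))
E
```

```text
shim [[0.5552, -0.1443], [0.561, -0.2038], [0.4436, -0.216], [0.4379, -0.1579]] [ 0.4994 -0.1805]
6.627439560742304 [0.06  0.118 0.058]
bed [[0.4334, -0.2236], [0.4271, -0.1546]] [ 0.4302 -0.1891]
-84.73101197602284 [0.069]
dots [[0.5435, -0.1754], [0.4537, -0.1852]] [ 0.4986 -0.1803]
6.188346447849735 [0.09]
backbed [[0.5578, -0.1419], [0.5642, -0.2096]] [ 0.561  -0.1758]
95.37189525251108 [0.068]
```

>>> move_arm --linear '[[0.005,-0.003,-0.02],[0.006,-0.003,-0.02],[0.006,-0.003,-0.02],[0.006,-0.003,-0.02],[0.005,-0.003,-0.02],[0.003,-0.002,-0.02],[0,0,-0.014],[0,0,-0.008],[0,0,0],[0,0,0]]' --twist '[[-0.3,0,0.5],[-0.3,0,0.6],[0,0,0],[0,0,0],[0,0,0],[0,0,0],[0,0,0],[0,0,0],[0,0,0],[0,0,0]]'

```text
time: 2.45
eef_pos: [0.5058, -0.1919, 0.084]
tcp_rot: [0.999, 0.042, -0.0, 0.002]
contact_force: [-0.4, -0.1, 0.2]
opening: 0.001
```

```bash
python3 - <<'E'
from h import *
s=get_state(); print(s['eef_pos'],s['contact_force'])
from scipy.spatial.transform import Rotation as R
print(R.from_quat(s['tcp_rot']).as_matrix().round(4))
E
```

```text
[ 0.50575561 -0.19189587  0.08397893] [-0.39596528 -0.08857003  0.23250976]
[[ 9.965e-01  8.410e-02 -4.000e-04]
 [ 8.410e-02 -9.964e-01 -4.500e-03]
 [-7.000e-04  4.400e-03 -1.000e+00]]
```

>>> move_arm --linear '[[0.001,0.003,-0.004],[0.001,0.003,-0.004],[0.001,0.003,-0.004],[0,0.002,-0.003],[0,0,-0.002],[0,0,0],[0,0,0]]' --twist '[[0.2,0,0.5],[0,0,0.3],[0,0,0],[0,0,0],[0,0,0],[0,0,0],[0,0,0]]'

```text
time: 3.03
eef_pos: [0.5112, -0.1815, 0.0699]
tcp_rot: [0.999, 0.05, 0.003, 0.003]
contact_force: [-0.6, 0.7, 0.3]
opening: 0.001
```

>>> move_arm --linear '[[0,0,-0.0012],[0,0,-0.0012],[0,0,-0.0012],[0,0,-0.0008],[0,0,-0.0004],[0,0,-0.0004],[0,0,-0.0004],[0,0,-0.0004]]' --twist '[[0,0,0],[0,0,0],[0,0,0],[0,0,0],[0,0,0],[0,0,0],[0,0,0],[0,0,0]]'

```text
time: 3.7
eef_pos: [0.5117, -0.1818, 0.064]
tcp_rot: [0.999, 0.05, 0.004, 0.003]
contact_force: [-0.1, 0.9, 0.4]
opening: -0.003
```

```bash
python3 - <<'E'
from h import *
s=get_state(); print(s['eef_pos'],s['contact_force'])
from scipy.spatial.transform import Rotation as R
print(R.from_quat(s['tcp_rot']).as_matrix().round(4))
E
```

```text
[ 0.51167446 -0.18176365  0.06402723] [-0.0892956   0.85305136  0.44800823]
[[ 0.995   0.0992  0.0078]
 [ 0.0992 -0.995  -0.0055]
 [ 0.0072  0.0063 -1.    ]]
```

>>> move_arm --linear '[[0,0,-0.00035],[0,0,-0.00035],[0,0,-0.00035],[0,0,-0.00035],[0,0,-0.00035],[0,0,-0.00035],[0,0,-0.00035],[0,0,-0.00035],[0,0,-0.00035],[0,0,-0.00035],[0,0,-0.0003]]' --twist '[[0,-0.1,0],[0,-0.1,0],[0,-0.1,0],[0,-0.1,0],[0,0,0],[0,0,0],[0,0,0],[0,0,0],[0,0,0],[0,0,0],[0,0,0]]'

```text
time: 4.62
eef_pos: [0.5117, -0.1818, 0.0599]
tcp_rot: [0.999, 0.05, 0.008, 0.003]
contact_force: [0.1, -0.4, -0.3]
opening: -0.0
```

>>> move_arm --linear '[[0,0,-0.0003],[0,0,-0.0003],[0,0,-0.0003],[0,0,-0.0003],[0,0,-0.0003]]' --twist '[[0,0.25,0],[0,0.25,0],[0,0.25,0],[0,0.15,0],[0,0,0]]'

```text
time: 5.03
eef_pos: [0.5118, -0.1819, 0.0583]
tcp_rot: [0.999, 0.05, -0.001, 0.003]
contact_force: [-0.2, 0.2, 0.7]
opening: 0.001
```

>>> move_arm --linear '[[0,0,-0.0003],[0,0,-0.0003]]' --twist '[[0,0,0],[0,0,0]]'

```text
time: 5.2
eef_pos: [0.5118, -0.1819, 0.0581]
tcp_rot: [0.999, 0.05, -0.001, 0.003]
contact_force: [-1.4, 0.5, 2.7]
opening: -0.0
```

>>> move_arm --linear '[[0,0,-0.0004],[0,0,-0.0004]]' --twist '[[0,0,0],[0,0,0]]'

```text
time: 5.37
eef_pos: [0.5119, -0.1819, 0.0581]
tcp_rot: [0.999, 0.05, -0.002, 0.003]
contact_force: [-2.2, 0.7, 4.5]
opening: 0.006
```

>>> move_arm --linear '[[0,0,-0.0006],[0,0,-0.0006]]' --twist '[[0,0,0],[0,0,0]]'

```text
time: 5.53
eef_pos: [0.512, -0.182, 0.0581]
tcp_rot: [0.999, 0.05, -0.002, 0.003]
contact_force: [-1.8, 0.5, 4.5]
opening: 0.001
```

>>> move_arm --linear '[[-0.0002,0,-0.0009],[-0.0003,0,-0.0009]]' --twist '[[0,0,0],[0,0,0]]'

```text
time: 5.7
eef_pos: [0.5121, -0.1821, 0.0581]
tcp_rot: [0.999, 0.05, -0.001, 0.002]
contact_force: [-2.9, 2.0, 7.4]
opening: 0.0
```

>>> move_arm --linear '[[-0.0007,-0.0001,-0.0009],[-0.001,-0.0001,-0.0009],[-0.0015,-0.0001,-0.001],[-0.0015,-0.0001,-0.001]]' --twist '[[0,0,0],[0,0,0],[0,0,0],[0,0,0]]'

```text
time: 6.03
eef_pos: [0.5117, -0.1827, 0.0581]
tcp_rot: [0.999, 0.049, 0.004, 0.003]
contact_force: [0.8, 2.0, 5.4]
opening: 0.003
```

>>> move_arm --linear '[[-0.002,-0.0001,-0.001],[-0.002,-0.0001,-0.001],[-0.002,-0.0001,-0.001],[-0.002,-0.0001,-0.001]]' --twist '[[0,0.1,0],[0,0.1,0],[0,0.1,0],[0,0.1,0]]'

```text
time: 6.37
eef_pos: [0.509, -0.1849, 0.0581]
tcp_rot: [0.999, 0.048, 0.008, 0.006]
contact_force: [1.2, 2.2, 5.1]
opening: -0.002
```

```bash
python3 - <<'E'
from h import *
c=snap('top','t2'); s=get_state(); print(s['eef_pos'],s['contact_force'])
c=snap('wrist','w2')
a=cv2.resize(load('w2')['img'],None,fx=1.4,fy=1.4); cv2.imwrite('pics/w2b.png',a)
E
```

```text
[ 0.5088948  -0.18499039  0.05813342] [1.32291262 1.05097895 4.94522881]
```

View pics/w2b.png

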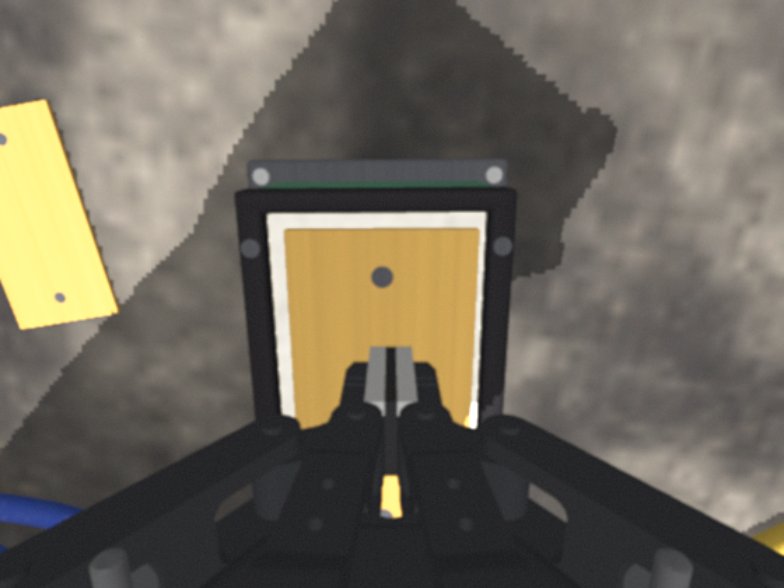

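>>> move_arm --linear '[[-0.003,0.0008,-0.0012],[-0.003,0.0008,-0.0012],[-0.003,0.0008,-0.0012],[-0.003,0.0006,-0.0012]]' --twist '[[0.2,0.3,0],[0.2,0.3,0],[0.1,0.2,0],[0.1,0.2,0]]'

```text
time: 6.8
eef_pos: [0.5032, -0.1857, 0.0581]
tcp_rot: [0.999, 0.048, 0.008, 0.005]
contact_force: [2.6, 0.7, 6.1]
opening: 0.0
```

>>> move_arm --linear '[[-0.003,0.0008,-0.0013],[-0.003,0.0008,-0.0013],[-0.003,0.0008,-0.0013],[-0.003,0.0006,-0.0013],[-0.003,0.0003,-0.0013]]' --twist '[[0.2,0.3,0],[0.2,0.3,0],[0.2,0.3,0],[0.2,0.3,0],[0.2,0.3,0]]'

```text
time: 7.22
eef_pos: [0.4962, -0.1873, 0.0581]
tcp_rot: [0.999, 0.047, 0.006, 0.002]
contact_force: [2.4, 0.9, 6.3]
opening: 0.002
```

```bash
python3 - <<'E'
from h import *
c=snap('wrist','w3')
a=cv2.resize(c['img'],None,fx=1.4,fy=1.4); cv2.imwrite('pics/w3b.png',a)
E
```

```text
(no output)
```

View pics/w3b.png

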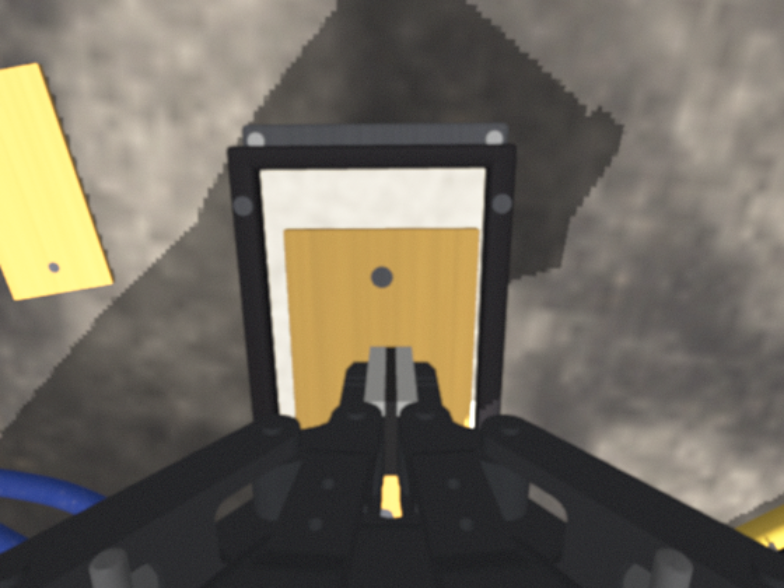

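>>> move_arm --linear '[[-0.004,0.001,-0.0013],[-0.004,0.001,-0.0013],[-0.004,0.001,-0.0013],[-0.004,0.001,-0.0013],[-0.004,0.001,-0.0013],[-0.004,0.001,-0.0013]]' --twist '[[0.1,0.3,0.1],[0.1,0.3,0.1],[0.1,0.3,0.1],[0.1,0.3,0.1],[0.1,0.3,0.1],[0.1,0.3,0.1]]'

```text
time: 7.77
eef_pos: [0.4817, -0.1882, 0.0581]
tcp_rot: [0.999, 0.052, 0.003, 0.005]
contact_force: [2.9, 0.9, 5.8]
opening: 0.006
```

>>> move_arm --linear '[[-0.004,0.001,-0.0013],[-0.004,0.001,-0.0013],[-0.004,0.001,-0.0013],[-0.004,0.0008,-0.0013],[-0.003,0.0006,-0.0013]]' --twist '[[0.1,0.2,-0.1],[0.1,0.2,-0.1],[0.1,0.2,-0.1],[0.1,0.2,-0.1],[0.1,0.2,0]]'

```text
time: 8.18
eef_pos: [0.4705, -0.1893, 0.0581]
tcp_rot: [0.999, 0.048, 0.006, 0.008]
contact_force: [3.1, 0.8, 6.2]
opening: 0.0
```

>>> move_arm --linear '[[-0.003,0.0006,-0.0012],[-0.003,0.0006,-0.0012],[-0.002,0.0004,-0.0011],[-0.001,0,-0.001],[0,0,-0.0008]]' --twist '[[0.1,0.2,0],[0.1,0.2,0],[0,0,0],[0,0,0],[0,0,0]]'

```text
time: 8.6
eef_pos: [0.4665, -0.1908, 0.0581]
tcp_rot: [0.999, 0.047, 0.009, 0.01]
contact_force: [-1.9, 2.2, 9.0]
opening: 0.001
```

```bash
python3 - <<'E'
from h import *
c=snap('wrist','w4')
a=cv2.resize(c['img'],None,fx=1.4,fy=1.4); cv2.imwrite('pics/w4b.png',a)
E
```

```text
(no output)
```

View pics/w4b.png

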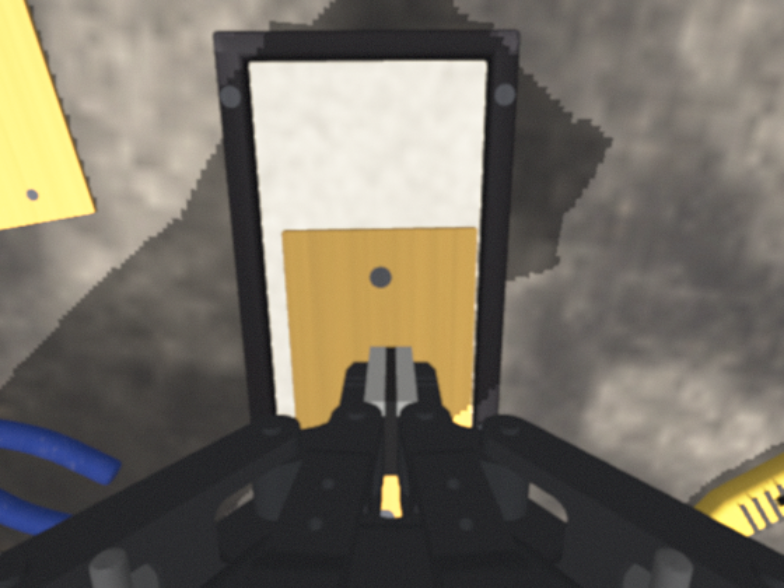

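>>> move_arm --linear '[[-0.002,0.0008,-0.0009],[-0.003,0.0012,-0.0009],[-0.0035,0.0012,-0.001],[-0.0035,0.0008,-0.001],[-0.0015,0.0004,-0.0008]]' --twist '[[0.1,0.2,0],[0.1,0.2,0],[0.1,0.2,0],[0.1,0.2,0],[0,0,0]]'

```text
time: 9.07
eef_pos: [0.4583, -0.1904, 0.0581]
tcp_rot: [0.999, 0.047, 0.01, 0.011]
contact_force: [2.6, 1.5, 6.0]
opening: 0.003
```

>>> move_arm --linear '[[0.001,0,-0.0008]]' --twist '[[0,0,0]]'

```text
time: 9.15
eef_pos: [0.4587, -0.1905, 0.0581]
tcp_rot: [0.999, 0.047, 0.009, 0.011]
contact_force: [-4.0, 1.4, 12.0]
opening: -0.002
```

```bash
python3 - <<'E'
from h import *
c=snap('wrist','w5'); print(get_state()['eef_pos'],get_state()['contact_force'])
im=c['img'][0:190,150:380]
cv2.imwrite('pics/w5b.png',cv2.resize(im,None,fx=3,fy=3,interpolation=cv2.INTER_CUBIC))
c=snap('top','t5'); im=c['img'][180:280,310:410]
cv2.imwrite('pics/t5b.png',cv2.resize(im,None,fx=5,fy=5,interpolation=cv2.INTER_CUBIC))
E
```

```text
[ 0.45884061 -0.19061202  0.05808313] [-2.82158437  1.43247937 10.71366011]
```

View pics/w5b.png

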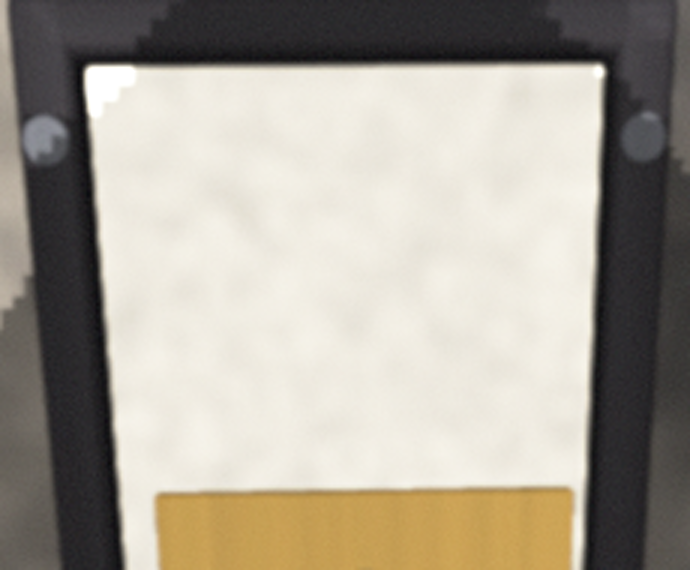

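View pics/t5b.png

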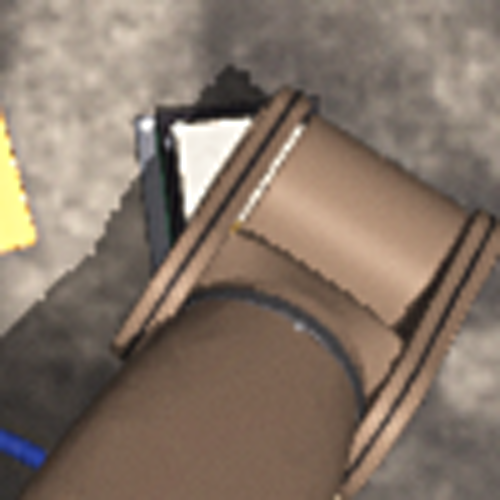

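```bash
python3 - <<'E'
from h import *
c=load('w5'); P=lambda u,v,z: px2z(c,u/3+150-.33,v/3-.33,z)[:2]
a=[P(85,66,.046),P(605,65,.046)]; b=[P(156,494,.05),P(573,488,.05)]
for x in a+b: print(x.round(4))
xd=np.array([np.cos(np.radians(5.6)),np.sin(np.radians(5.6))]); m=(np.mean(a,0)-np.mean(b,0)); print(m@xd, np.degrees(np.arctan2(*( (b[0]-b[1])[::-1])))-90, np.mean(b,0)-60e-3*xd)
E
```

```text
[ 0.5571 -0.1418]
[ 0.5639 -0.2097]
[ 0.5024 -0.1536]
[ 0.5085 -0.2125]
0.05550588960861006 5.951645234717503 [ 0.44571638 -0.18889479]
```

>>> move_arm --linear '[[0.002,0.0004,-0.0005],[0.003,0.0005,-0.0005],[0.003,0.0005,-0.0005]]' --twist '[[0,0,0],[0,0,0],[0,0,0]]'

```text
time: 9.5
eef_pos: [0.4638, -0.1903, 0.0581]
tcp_rot: [0.999, 0.048, 0.005, 0.012]
contact_force: [-4.6, -0.6, 9.6]
opening: -0.001
```

>>> move_arm --linear '[[0,0,0.0005],[0,0,0.003],[0,0,0.01],[-0.005,0,0.02],[-0.01,0,0.025],[-0.015,0,0.025],[-0.015,0,0.025],[0,0,0],[0,0,0]]' --twist '[[0,0,0],[0,0,0],[0,0,0],[0.4,0.3,0],[0.4,0.3,0],[0.4,0.2,0],[0.2,0,0],[0,0,0],[0,0,0]]' --grip 1

```text
time: 10.25
eef_pos: [0.408, -0.1859, 0.1655]
tcp_rot: [0.999, 0.049, -0.011, -0.007]
contact_force: [-0.1, 1.2, -0.7]
opening: 0.999
```

```bash
python3 - <<'E'
from h import *
c=snap('wrist','w6'); s=get_state(); print(s['eef_pos'],s['contact_force'],s['opening'],s['qpos'])
from scipy.spatial.transform import Rotation as R
print(R.from_quat(s['tcp_rot']).as_matrix().round(4))
cv2.imwrite('pics/w6b.png',cv2.resize(c['img'],None,fx=1.4,fy=1.4,interpolation=cv2.INTER_CUBIC))
E
```

```text
[ 0.408454   -0.18604272  0.16565548] [0.05190664 0.41139408 0.84871333] 1.0026733235595873 [-0.65164953 -0.13642631  2.16660902 -0.00499128  1.13699695  0.82230925]
[[ 0.9949  0.0987 -0.0231]
 [ 0.099  -0.995   0.0119]
 [-0.0218 -0.0141 -0.9997]]
```

View pics/w6b.png

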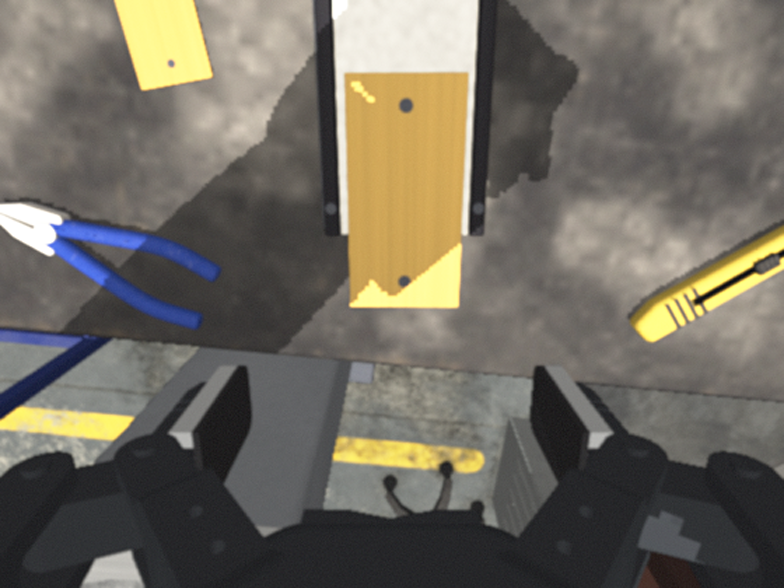

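```bash
python3 - <<'E'
from h import *
c=load('w6'); P=lambda u,v,z: px2z(c,u/1.4-.14,v/1.4-.14,z)[:2]
for n,z,pts in [('shim',.05,[(345,72.5),(467.5,72),(459.5,307),(349.5,307)]),('bed',.046,[(341,235),(468,236)]),('dots',.05,[(406,105),(404,282)])]:
    w=np.array([P(u,v,z) for u,v in pts]); print(n,w.round(4).tolist(),w.mean(0).round(4))
    d=w[0]-w[-1]; print(np.degrees(np.arctan2(d[1],d[0])), np.linalg.norm(np.diff(w,axis=0),axis=1).round(3))
E
```

```text
shim [[0.5074, -0.1524], [0.5133, -0.2109], [0.394, -0.2241], [0.3877, -0.1632]] [ 0.4506 -0.1876]
5.162520947459916 [0.059 0.12  0.061]
bed [[0.4271, -0.1554], [0.4335, -0.2236]] [ 0.4303 -0.1895]
95.33168758252275 [0.069]
dots [[0.4957, -0.1831], [0.4054, -0.1919]] [ 0.4506 -0.1875]
5.517535081944131 [0.091]
```

>>> move_arm --linear '[[0.001,-0.001,-0.01],[0.001,-0.001,-0.02],[0.001,-0.001,-0.02],[0.001,-0.001,-0.02],[0.001,-0.001,-0.012],[0,0,-0.004],[0,0,0],[0,0,0]]' --twist '[[-0.2,-0.3,0],[-0.2,-0.3,0],[-0.2,-0.3,0],[0,-0.3,0],[0,0,0],[0,0,0],[0,0,0],[0,0,0]]'

```text
time: 10.97
eef_pos: [0.4103, -0.187, 0.0691]
tcp_rot: [0.999, 0.05, -0.006, -0.005]
contact_force: [-0.2, 0.4, -0.0]
opening: 0.995
```

```bash
python3 - <<'E'
from h import *
s=get_state(); print(s['eef_pos'],s['contact_force'],s['opening'],s['qpos'])
from scipy.spatial.transform import Rotation as R
M=R.from_quat(s['tcp_rot']).as_matrix();print(M.round(4),np.degrees(np.arctan2(M[1,0],M[0,0])),np.degrees([-M[1,2],M[0,2]]))
E
```

```text
[ 0.41027166 -0.18696633  0.06911977] [-0.16784097  0.37221404 -0.00642959] 0.9951278712994942 [-6.53376246e-01  1.86349040e-02  2.22485218e+00  1.78654592e-04
  9.13758614e-01  8.16548072e-01]
[[ 0.9949  0.1005 -0.0123]
 [ 0.1006 -0.9949  0.0096]
 [-0.0113 -0.0108 -0.9999]] 5.776731505127226 [-0.55158403 -0.70717756]
```

>>> move_arm --linear '[[0.0015,-0.002,0],[0.001,-0.0015,0],[0,-0.0005,-0.006],[0,0,-0.008],[0,0,-0.009],[0,0,-0.006],[0,0,-0.004],[0,0,0],[0,0,0]]' --twist '[[-0.3,-0.4,0],[-0.3,-0.4,0],[0,0,0],[0,0,0],[0,0,0],[0,0,0],[0,0,0],[0,0,0],[0,0,0]]'

```text
time: 11.72
eef_pos: [0.4146, -0.1924, 0.0352]
tcp_rot: [0.999, 0.051, 0.003, 0.003]
contact_force: [-0.1, 0.8, 0.3]
opening: 1.002
```

```bash
cat > st.py <<'E'
from h import *
s=get_state(); print(s['time'],s['eef_pos'].round(4),s['contact_force'].round(2),s['wrist_torque'].round(3),s['opening'].round(3) if hasattr(s['opening'],'round') else s['opening'])
from scipy.spatial.transform import Rotation as R
M=R.from_quat(s['tcp_rot']).as_matrix();print('yaw',np.degrees(np.arctan2(M[1,0],M[0,0])),'tiltfix',np.degrees([-M[1,2],M[0,2]]))
E
python3 st.py; python3 -c "
from h import *
c=snap('wrist','w7')"
```

```text
11.7167 [ 0.4146 -0.1924  0.0352] [-0.1   0.83  0.31] [ 0.012 -0.01  -0.014] 1.001931047988609
yaw 5.792663990547188 tiltfix [0.2835623  0.39564101]
```

View pics/w7.png

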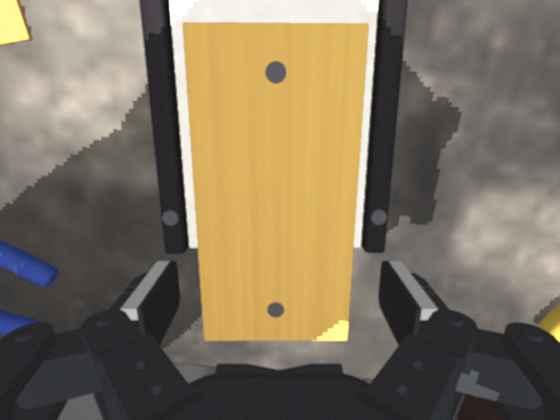

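>>> move_arm --linear '[[0,0,0],[0,0,0],[0,0,0],[0,0,0],[0,0,0],[0,0,0],[0,0,0],[0,0,0]]' --twist '[[0.15,0.2,0],[0.15,0.2,0],[0,0,0],[0,0,0],[0,0,0],[0,0,0],[0,0,0],[0,0,0]]' --grip 0.5 --force 20

```text
time: 12.43
eef_pos: [0.4148, -0.1924, 0.0357]
tcp_rot: [0.999, 0.05, 0.0, -0.0]
contact_force: [-0.1, -0.3, -0.2]
opening: 0.695
```

```bash
python3 st.py
```

```text
12.4333 [ 0.4148 -0.1924  0.0357] [-0.15 -0.31 -0.18] [ 0.003 -0.021 -0.014] 0.6948189563773641
yaw 5.788285185664561 tiltfix [-0.02106697  0.0016082 ]
```

>>> move_arm --linear '[[0,0,0.0002],[0,0,0.0002],[0,0,0.0002]]' --twist '[[0,0,0],[0,0,0],[0,0,0]]' --grip 0 --force 70

```text
time: 12.68
eef_pos: [0.4148, -0.1924, 0.0365]
tcp_rot: [0.999, 0.051, 0.0, -0.0]
contact_force: [-0.6, 0.7, -1.0]
opening: 0.673
```

>>> move_arm --linear '[[0,0,0.001],[0,0,0.002],[0,0,0.003],[0,0,0.005],[0,0,0.008],[0,0,0.01],[0,0,0.01],[0,0,0.01],[0,0,0.005],[0,0,0],[0,0,0]]' --twist '[[0,0,0],[0,0,0],[0,0,0],[0,0,0],[0,0,0],[0,0,0],[0,0,0],[0,0,0],[0,0,0],[0,0,0],[0,0,0]]'

```text
time: 13.6
eef_pos: [0.4142, -0.192, 0.0972]
tcp_rot: [0.999, 0.051, 0.0, 0.0]
contact_force: [-1.0, 0.4, -1.7]
opening: 0.673
```

```bash
python3 st.py; python3 -c "
from h import *
c=snap('wrist','w8')
c=snap('side','s8')
cv2.imwrite('pics/s8b.png',cv2.resize(c['img'][150:320,180:400],None,fx=3.5,fy=3.5,interpolation=cv2.INTER_CUBIC))"
```

```text
13.6 [ 0.4142 -0.192   0.0972] [-0.96  0.39 -1.66] [ 0.04   0.055 -0.005] 0.6734287783211858
yaw 5.829892372071528 tiltfix [0.02762894 0.01242577]
```

View pics/w8.png

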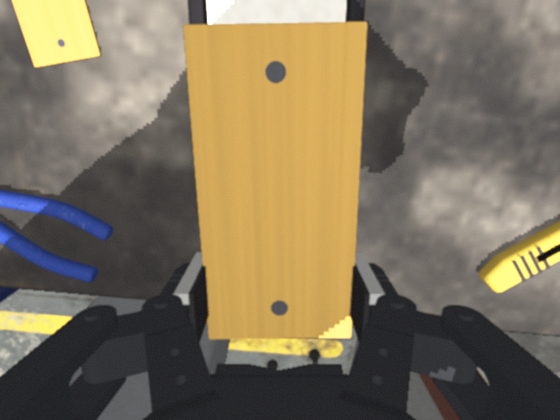

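View pics/s8b.png

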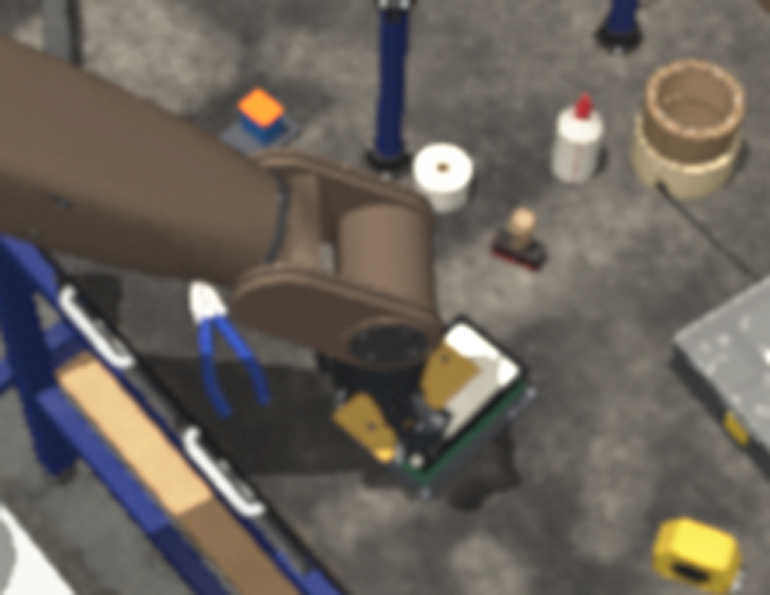

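>>> move_arm --linear '[[0,0.005,0.006],[0,0.01,0.006],[0.001,0.015,0.006],[0.002,0.018,0.004],[0.002,0.018,0.002],[0.002,0.018,0],[0.002,0.018,0],[0.002,0.018,0],[0.002,0.018,0],[0.002,0.018,0],[0.002,0.018,0],[0.002,0.018,0],[0.002,0.018,0],[0.002,0.018,0],[0.002,0.018,0],[0.001,0.015,0],[0,0.01,0],[0,0.005,0],[0,0,0],[0,0,0]]' --twist '[[0,0,0],[0,0,0],[0,0,0],[0,0,0],[0,0,0],[0,0,0],[0,0,0],[0,0,0],[0,0,0],[0,0,0],[0,0,0],[0,0,0],[0,0,0],[0,0,0],[0,0,0],[0,0,0],[0,0,0],[0,0,0],[0,0,0],[0,0,0]]'

```text
time: 15.37
eef_pos: [0.4295, 0.1117, 0.1223]
tcp_rot: [0.999, 0.052, -0.007, -0.005]
contact_force: [-0.1, -0.9, -2.6]
opening: 0.678
```

```bash
python3 st.py; python3 -c "
from h import *
c=snap('wrist','w9')
cv2.imwrite('pics/w9b.png',cv2.resize(c['img'],None,fx=1.4,fy=1.4,interpolation=cv2.INTER_CUBIC))
c=snap('top','t9')"
```

```text
15.3667 [0.4295 0.1117 0.1223] [-0.1  -0.94 -2.59] [-0.003  0.041  0.012] 0.678207090336543
yaw 6.007964790781185 tiltfix [-0.53902334 -0.78673851]
```

View pics/w9b.png

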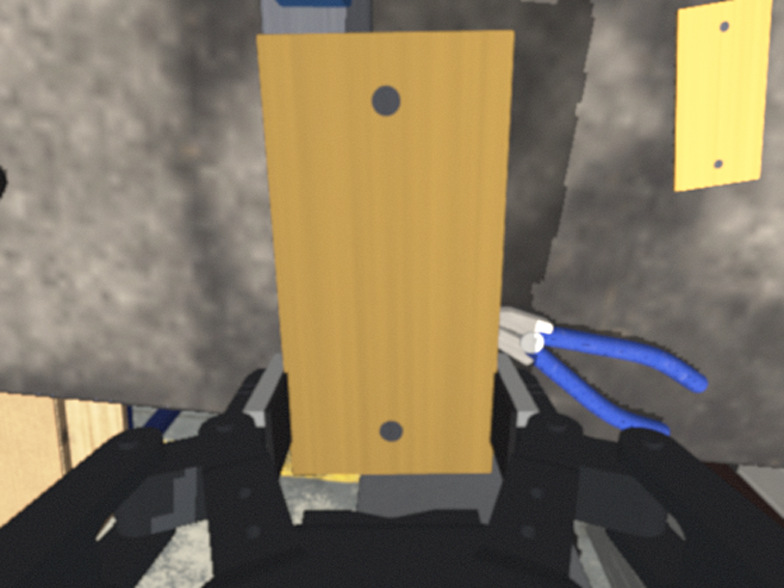

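View pics/t9.png

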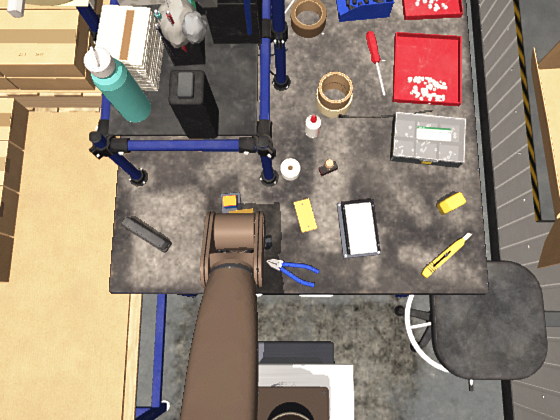

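>>> move_arm --linear '[[0,-0.004,0.006],[0,-0.007,0.012],[0,-0.01,0.015],[0,-0.01,0.015],[0,-0.01,0.015],[0,-0.007,0.012],[0,-0.004,0.008],[0,0,0],[0,0,0],[0,0,0]]' --twist '[[-0.2,-0.2,0],[-0.1,-0.2,0],[0,-0.1,0],[0,0,0],[0,0,0],[0,0,0],[0,0,0],[0,0,0],[0,0,0],[0,0,0]]'

```text
time: 16.3
eef_pos: [0.429, 0.0491, 0.2156]
tcp_rot: [0.999, 0.047, 0.0, 0.0]
contact_force: [1.1, -0.8, -1.6]
opening: 0.673
```

```bash
python3 st.py; python3 -c "
from h import *
c=snap('wrist','w10')
cv2.imwrite('pics/w10b.png',cv2.resize(c['img'],None,fx=1.4,fy=1.4,interpolation=cv2.INTER_CUBIC))"
```

```text
16.3 [0.429  0.0491 0.2156] [ 1.15 -0.78 -1.56] [-0.022  0.094 -0.014] 0.6732790590866319
yaw 5.412408698694728 tiltfix [0.03327944 0.04424846]
```

View pics/w10b.png

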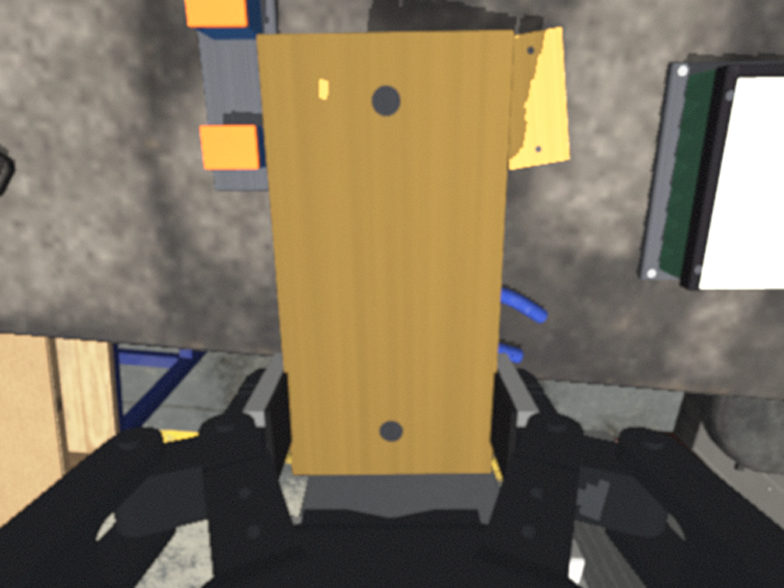

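```bash
python3 - <<'E'
from h import *
from scipy.spatial.transform import Rotation as R
c=load('w10'); im=c['img'][0:145,120:210]
cv2.imwrite('pics/z10.png',cv2.resize(im,None,fx=4,fy=4,interpolation=cv2.INTER_CUBIC))
s=get_state(); M=R.from_quat(s['tcp_rot']).as_matrix(); p=s['eef_pos']
for off in (.0125,.0137,.015):
  w=np.array([px2z(c,u/1.4-.14,v/1.4-.14,p[2]+off) for u,v in [(386,101),(391,431)]])
  q=(w-p)@M; d=w[0]-w[1]
  print(off,np.linalg.norm(d),q.round(4).tolist(),q.mean(0).round(4),np.degrees(np.arctan2(d[1],d[0])))
  w=np.array([px2z(c,u/1.4-.14,v/1.4-.14,p[2]+off) for u,v in [(258,36),(514,30),(492,473),(292,474)]])
  q=(w-p)@M; print(q.round(4).tolist(),q.mean(0).round(4))
print(px2w(c,386/1.4,150/1.4)[2]-p[2],px2w(c,386/1.4,60/1.4)[2]-p[2],px2w(c,386/1.4,400/1.4)[2]-p[2])
E
```

```text
0.0125 0.0914244966039525 [[0.082, -0.0011, -0.0125], [-0.0094, 0.0001, -0.0125]] [ 0.0363 -0.0005 -0.0125] 6.1770316654614525
[[0.0962, -0.0309, -0.0125], [0.0974, 0.0287, -0.0125], [-0.0242, 0.0309, -0.0125], [-0.0244, -0.0301, -0.0125]] [ 0.0363 -0.0003 -0.0125]
0.0137 0.09053128007328744 [[0.0819, -0.0011, -0.0137], [-0.0086, 0.0001, -0.0137]] [ 0.0366 -0.0005 -0.0137] 6.177031665461446
[[0.0959, -0.0306, -0.0137], [0.0972, 0.0284, -0.0137], [-0.0232, 0.0306, -0.0137], [-0.0234, -0.0298, -0.0137]] [ 0.0366 -0.0003 -0.0137]
0.015 0.08956362883173358 [[0.0818, -0.0011, -0.015], [-0.0078, 0.0001, -0.015]] [ 0.037  -0.0005 -0.015 ] 6.177031665461453
[[0.0957, -0.0302, -0.015], [0.0969, 0.0281, -0.015], [-0.0222, 0.0303, -0.015], [-0.0224, -0.0295, -0.015]] [ 0.037  -0.0003 -0.015 ]
0.01382168665489264 0.014136603421375543 0.01442399356624191
```

View pics/z10.png

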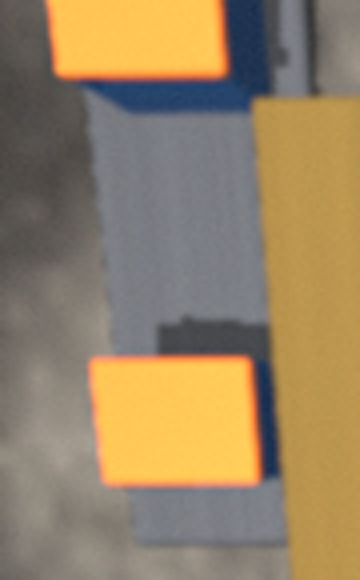

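```bash
python3 - <<'E'
from h import *
c=load('w10'); P=lambda u,v,z=.046: px2z(c,u/4+120-.375,v/4-.375,z)
n=np.array([P(*x) for x in [(90,357),(256,357),(262,486),(103,485)]]); f=np.array([P(*x) for x in [(57,77),(227,76)]])
print(n.round(4),f.round(4)); print(np.linalg.norm(np.diff(n,axis=0),axis=1))
a=(n[2]+n[3])/2; b=f.mean(0); d=b-a; print('len(80-0)',np.linalg.norm(d), 'expect .080'); th=np.arctan2(d[1],d[0]); print(np.degrees(th))
e=[np.degrees(np.arctan2(*(q)[:2][::-1]))for q in (n[0]-n[1],n[3]-n[2],f[0]-f[1],n[0]-n[3],n[1]-n[2])]; print(e)
x=np.array([np.cos(th),np.sin(th)]); print('centre', n.mean(0)[:2]+.04*x, b[:2]+(.04-.04-.027+.0)*x*0+ (b[:2]-b[:2])-0.027*x)
print(px2w(c,160,105),px2w(c,155,10))
E
```

```text
[[0.5009 0.1721 0.046 ]
 [0.5042 0.1371 0.046 ]
 [0.4776 0.1354 0.046 ]
 [0.4746 0.1698 0.046 ]] [[0.554  0.1777 0.046 ]
 [0.5574 0.1437 0.046 ]]
[0.03520477 0.02666221 0.03457986]
len(80-0) 0.0800368180681384 expect .080
5.809493480247094
[np.float64(95.40542703950068), np.float64(95.0423795292269), np.float64(95.73233556342807), np.float64(5.008116327051974), np.float64(3.666882528205712)]
centre [0.52913876 0.15765933] [0.52887408 0.15797578]
[0.48913588 0.15708415 0.04605353] [0.562031   0.16073687 0.04605515]
```

>>> move_arm --linear '[[0.004,0.006,-0.006],[0.007,0.011,-0.012],[0.009,0.014,-0.015],[0.009,0.014,-0.015],[0.009,0.014,-0.015],[0.009,0.014,-0.015],[0.008,0.013,-0.014],[0.006,0.009,-0.012],[0.002,0.004,-0.006],[0,0,0],[0,0,0],[0,0,0]]' --twist '[[0,0,-0.1],[0,0,-0.1],[0,0,-0.1],[0,0,0],[0,0,0],[0,0,0],[0,0,0],[0,0,0],[0,0,0],[0,0,0],[0,0,0],[0,0,0]]'

```text
time: 17.35
eef_pos: [0.4872, 0.1598, 0.086]
tcp_rot: [0.999, 0.047, -0.01, 0.0]
contact_force: [-0.0, -0.1, -2.3]
opening: 0.676
```

```bash
python3 st.py
```

```text
17.35 [0.4872 0.1598 0.086 ] [-0.03 -0.14 -2.28] [-0.005  0.039  0.024] 0.6755464017341923
yaw 5.368496152437886 tiltfix [ 0.06349083 -1.12528895]
```

>>> move_arm --linear '[[0.002,-0.002,-0.004],[0.002,-0.002,-0.006],[0.0015,-0.0015,-0.006],[0,0,-0.004],[0,0,0],[0,0,0],[0,0,0]]' --twist '[[0,-0.4,-0.1],[0,-0.4,-0.1],[0,-0.3,-0.1],[0,0,0],[0,0,0],[0,0,0],[0,0,0]]'

```text
time: 17.93
eef_pos: [0.4944, 0.1517, 0.0669]
tcp_rot: [0.999, 0.042, 0.003, 0.001]
contact_force: [-0.1, 0.3, -1.7]
opening: 0.676
```

```bash
python3 st.py
```

```text
17.9333 [0.4944 0.1517 0.0669] [-0.1   0.31 -1.67] [-0.038  0.092 -0.064] 0.6762922870075891
yaw 4.842379072581741 tiltfix [0.0542797  0.39916105]
```

>>> move_arm --linear '[[-0.0006,0.001,-0.003],[-0.0006,0.001,-0.004],[0,0.0002,-0.004],[0,0,-0.002],[0,0,0],[0,0,0]]' --twist '[[0,0.15,0.1],[0,0.15,0.1],[0,0,0],[0,0,0],[0,0,0],[0,0,0]]'

```text
time: 18.43
eef_pos: [0.4935, 0.1544, 0.0531]
tcp_rot: [0.999, 0.044, 0.001, 0.0]
contact_force: [-0.3, 0.5, -2.2]
opening: 0.675
```

```bash
python3 st.py; python3 -c "
from h import *
c=snap('wrist','w11')
cv2.imwrite('pics/w11b.png',cv2.resize(c['img'],None,fx=1.4,fy=1.4,interpolation=cv2.INTER_CUBIC))"
```

```text
18.4333 [0.4935 0.1544 0.0531] [-0.28  0.52 -2.2 ] [-0.003  0.068 -0.032] 0.6749534806688648
yaw 5.078125579523859 tiltfix [0.04092246 0.1279711 ]
```

View pics/w11b.png

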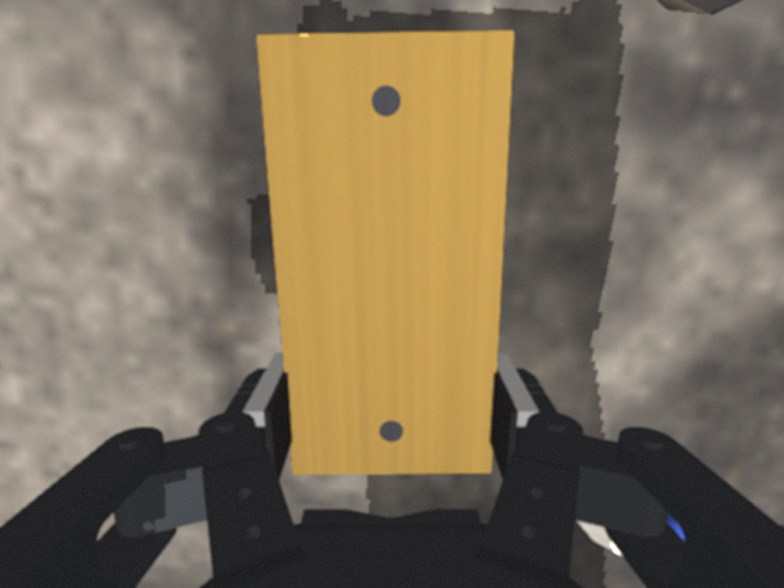

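>>> move_arm --linear '[[-0.0005,0,-0.003],[-0.0003,0,-0.004],[0,0,-0.003],[0,0,-0.002],[0,0,-0.001],[0,0,-0.0004],[0,0,-0.0004]]' --twist '[[0,0.1,0],[0,0,0],[0,0,0],[0,0,0],[0,0,0],[0,0,0],[0,0,0]]'

```text
time: 19.07
eef_pos: [0.4927, 0.1544, 0.038]
tcp_rot: [0.999, 0.044, 0.0, 0.0]
contact_force: [0.3, -0.3, -2.4]
opening: 0.678
```

```bash
python3 st.py
```

```text
19.0667 [0.4927 0.1544 0.038 ] [ 0.34 -0.3  -2.4 ] [ 0.028  0.032 -0.015] 0.6778870547911542
yaw 5.080508986629215 tiltfix [0.03926551 0.03824376]
```

>>> move_arm --linear '[[0,0,-0.0003],[0,0,-0.0003],[0,0,-0.0003],[0,0,-0.0003]]' --twist '[[0,0,0],[0,0,0],[0,0,0],[0,0,0]]'

```text
time: 19.4
eef_pos: [0.493, 0.1544, 0.0369]
tcp_rot: [0.999, 0.044, 0.001, 0.0]
contact_force: [-0.0, -0.8, -1.3]
opening: 0.678
```

>>> move_arm --linear '[[0,0,-0.0003],[0,0,-0.0003],[0,0,-0.0003]]' --twist '[[0,0,0],[0,0,0],[0,0,0]]'

```text
time: 19.65
eef_pos: [0.4933, 0.1544, 0.0363]
tcp_rot: [0.999, 0.044, 0.001, 0.0]
contact_force: [-0.3, -0.3, -1.4]
opening: 0.673
```

```bash
python3 st.py
```

```text
19.65 [0.4933 0.1544 0.0363] [-0.25 -0.34 -1.38] [-0.019  0.086 -0.003] 0.6732794788246245
yaw 5.079999686668112 tiltfix [0.03306964 0.1093956 ]
```

>>> move_arm --linear '[[-0.0003,0,-0.0004],[-0.0002,0,-0.0004],[-0.0001,0,-0.0005]]' --twist '[[0,0,0],[0,0,0],[0,0,0]]'

```text
time: 19.9
eef_pos: [0.4933, 0.1545, 0.0362]
tcp_rot: [0.999, 0.044, 0.001, 0.0]
contact_force: [-2.1, -0.1, 4.0]
opening: 0.674
```

```bash
python3 st.py
```

```text
19.9 [0.4933 0.1545 0.0362] [-2.12 -0.11  3.99] [-0.024  0.393  0.033] 0.6736741982530632
yaw 5.082922000109551 tiltfix [0.03355359 0.15985096]
```

>>> move_arm --linear '[[0,0,-0.0001],[0,0,-0.0001],[0,0,-0.0001]]' --twist '[[0,0,0],[0,0,0],[0,0,0]]' --grip 0 --force 20

```text
time: 20.15
eef_pos: [0.4934, 0.1545, 0.0362]
tcp_rot: [0.999, 0.044, 0.001, 0.0]
contact_force: [-1.6, -1.4, 1.0]
opening: 0.677
```

>>> move_arm --linear '[[0,0,0],[0,0,0],[0,0,0],[0,0,0]]' --twist '[[0,0,0],[0,0,0],[0,0,0],[0,0,0]]' --grip 0.78

```text
time: 20.48
eef_pos: [0.4947, 0.1547, 0.0366]
tcp_rot: [0.999, 0.044, 0.003, 0.0]
contact_force: [0.5, -0.5, -0.3]
opening: 0.781
```

>>> move_arm --linear '[[0,0,0],[0,0,0],[0,0,0],[0,0,0]]' --twist '[[0,0,0],[0,0,0],[0,0,0],[0,0,0]]' --grip 0.97

```text
time: 20.82
eef_pos: [0.4953, 0.1547, 0.0369]
tcp_rot: [0.999, 0.044, 0.004, 0.0]
contact_force: [0.4, -0.4, 0.9]
opening: 0.97
```

```bash
python3 st.py; python3 -c "
from h import *
c=snap('wrist','w12')
cv2.imwrite('pics/w12b.png',cv2.resize(c['img'],None,fx=1.4,fy=1.4,interpolation=cv2.INTER_CUBIC))"
```

```text
20.8167 [0.4953 0.1547 0.0369] [ 0.44 -0.42  0.91] [ 0.008  0.026 -0.079] 0.9699942043537344
yaw 5.0800414726309775 tiltfix [-0.00500234  0.4680831 ]
```

View pics/w12b.png

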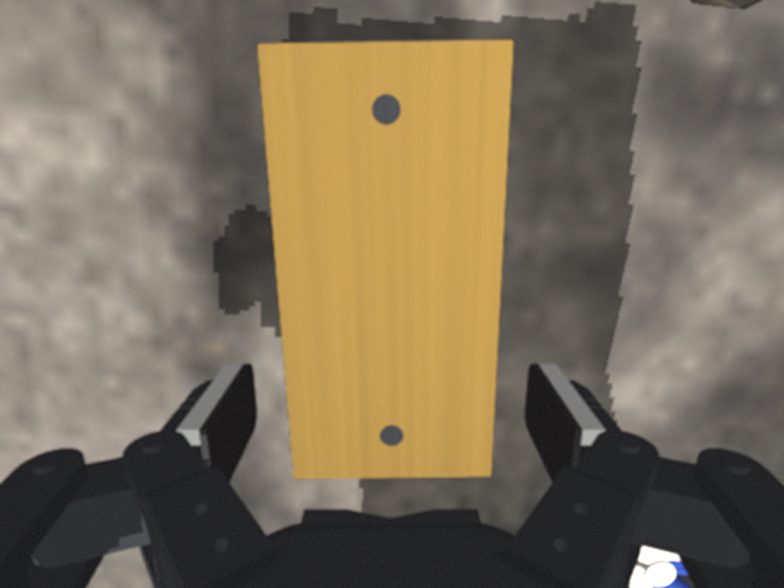

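Released cleanly with the fingers clear of both edges. Raise straight up, back off to the right side, and look.

>>> move_arm --linear '[[0,0,0.004],[0,0,0.01],[0,0,0.015],[0,0,0.02],[0,0,0.02],[-0.006,0,0.02],[-0.012,0,0.02],[-0.015,-0.005,0.02],[-0.01,-0.01,0.02],[-0.005,-0.01,0.01],[0,-0.005,0],[0,0,0],[0,0,0]]' --twist '[[0,0,0],[0,0,0],[0,0,0],[0,0,0],[0,0,0],[0,0,0],[0,0,0],[0,0,0],[0,0,0],[0,0,0],[0,0,0],[0,0,0],[0,0,0]]'

```text
time: 21.95
eef_pos: [0.4444, 0.1238, 0.2118]
tcp_rot: [0.999, 0.045, 0.008, 0.0]
contact_force: [1.1, 0.0, 0.2]
opening: 0.969
```

```bash
python3 st.py; python3 -c "
from h import *
c=snap('wrist','w13')
cv2.imwrite('pics/w13b.png',cv2.resize(c['img'],None,fx=1.4,fy=1.4,interpolation=cv2.INTER_CUBIC))"
```

```text
21.95 [0.4444 0.1238 0.2118] [1.15 0.03 0.21] [-0.004  0.017 -0.046] 0.9687526406347281
yaw 5.111860325734039 tiltfix [-0.0309593   0.91583289]
```

View pics/w13b.png

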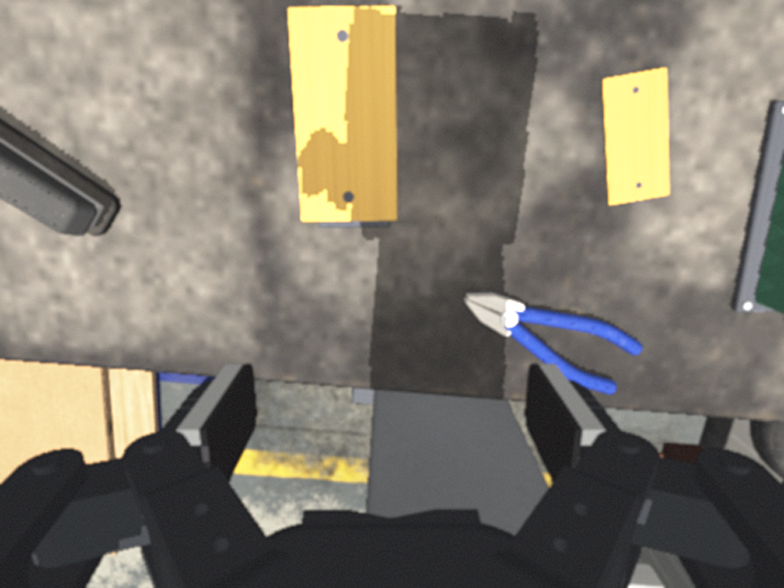

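```bash
python3 - <<'E'
from h import *
c=load('w13'); P=lambda u,v,z: px2z(c,u/1.4-.14,v/1.4-.14,z)[:2]
for n,z,pts in [('shim',.05,[(288,7),(396,6),(397,220),(301,222)]),('dots',.05,[(342,36),(348,197)])]:
    w=np.array([P(u,v,z) for u,v in pts]); print(n,w.round(4).tolist(),w.mean(0).round(4))
    d=w[0]-w[-1]; print(np.degrees(np.arctan2(d[1],d[0])), np.linalg.norm(np.diff(w,axis=0),axis=1).round(3))
for u,v in [(320,20),(385,20),(345,110),(310,210),(388,210)]: print(px2w(c,u/1.4,v/1.4).round(4))
E
```

```text
shim [[0.5865, 0.1937], [0.5924, 0.1337], [0.4734, 0.1221], [0.4669, 0.1819]] [0.5298 0.1579]
5.664004731905395 [0.06 0.12 0.06]
dots [[0.5745, 0.1628], [0.4849, 0.1536]] [0.5297 0.1582]
5.888185296891039 [0.09]
[0.5813 0.1754 0.0509]
[0.5845 0.1391 0.051 ]
[0.5351 0.1584 0.0515]
[0.4749 0.1763 0.051 ]
[0.479  0.1281 0.0502]
```

>>> move_arm --linear '[[0,-0.01,0.01],[0,-0.02,0.01],[0,-0.03,0],[0,-0.03,0],[0,-0.03,0],[0,-0.03,0],[0,-0.03,0],[0,-0.02,0],[0,-0.01,0],[0,0,0],[0,0,0]]' --twist '[[0,0,0],[0,0,0],[0,0,0],[0,0,0],[0,0,0],[0,0,0],[0,0,0],[0,0,0],[0,0,0],[0,0,0],[0,0,0]]'

```text
time: 22.92
eef_pos: [0.4415, -0.0981, 0.2284]
tcp_rot: [0.999, 0.047, -0.001, -0.001]
contact_force: [-0.8, 0.5, -0.5]
opening: 0.976
```

```bash
python3 st.py; python3 -c "
from h import *
c=snap('top','t14'); cv2.imwrite('pics/t14b.png',cv2.resize(c['img'][130:300,100:490],None,fx=2,fy=2,interpolation=cv2.INTER_CUBIC))
sign_off()"
```

```text
22.9167 [ 0.4415 -0.0981  0.2284] [-0.76  0.52 -0.46] [ 0.028  0.012 -0.035] 0.9757763658466542
yaw 5.444436823733911 tiltfix [-0.1624373  -0.07002209]
the job is handed in; nothing more can be done
```

View pics/t14b.png

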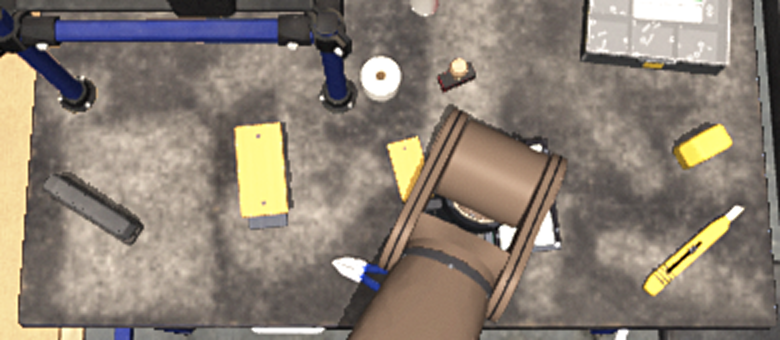

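The larger brass shim is lying flat on the two orange pads of the blue stand, and the job is handed in at about 23 s of the 67 s allowed.

- **Slide:** I pressed with the closed fingertips and slid the shim out of the nest. Force readings were mostly 5–9 N, and the highest was 12 N. It first went about 4 mm too far, so I nudged it back. When I let go of it, the overhang measured 39.6 mm of 120 mm.
- **Pick and place:** I gripped the overhanging part across its width, carried it over and released it on the stand. It did not slip or sag in the fingers in any of the pictures I took.
- **Last checks:** The final wrist view puts the shim's centre at (0.530, 0.158) m; the stand centre measured (0.529, 0.158) m. Its angle is 5.7–5.9° against 5.8° for the stand. Depth readings along it are 50–51.5 mm, so it lies flat. The last force reading was within the sensor noise.
- **Bystanders:** In the last overhead picture they look undisturbed. The arm hid most of the pliers and part of the nest there, though the wrist view a second earlier showed the pliers in place.
- **Disagreement:** The side camera placed things about 3–5 mm off from the other two cameras, so I went by the overhead and wrist views.

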